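# Draw the splicing block from its holder and lay it on the mat

## Task

Draw the white metal splicing block out of its channel in the plywood holder, straight and level so that it does not bind, and leave the orange gauge bar in the other channel where it is. Then lay the block flat in the middle of the green cutting mat, parallel to the mat's long sides, and let go of it.

Things in the scene. Friction and masses are not known exactly. Their poses are not given: they have to be found in the camera images.
- splicing_block: The bar to take: white-grey metal tape splicing block, loose, 26 wide x 116 long x 12 mm high, about 75 g. Origin: centre of its underside; y along its length, z up. It starts half in one of the holder's channels (either), origin 4 to 7 mm inside the mouth, underside 20 mm above the desk; the half towards the robot is free to grasp from above across its width, some 28 mm out from the mouth.
- gauge: The bar to leave alone: orange plastic gauge bar with black cross lines, loose, 26 x 116 x 12 mm, origin and axes as for the splicing block. It sits half way in the holder's other channel, 90 mm beside the block.
- holder: Fixed plywood holder, clear plastic roof, 72 (x) x 150 (y) x 40 mm high. Origin: centre of its underside, at desk level; x points away from the robot. Two channels along x at y = +45 and -45 mm: 30 mm wide, floor at z 20 mm, roof at z 35 mm, mouth at x -36 mm, back wall at x +30 mm. A bar comes out only straight along -x and is clear when its origin is past x -95 mm.
- mat: Fixed green cutting mat with a white grid, 170 mm (x) x 120 mm (y), 4 mm thick, lying on the desk. Origin: centre of its underside, at desk level; x along its long sides, z up.

How it is judged:
On the way:
1. the splicing block has been drawn level out of the front of its channel (x of splicing_block in the frame of holder below -0.095 m and angle between splicing_block's own z axis and vertical below 0.2 rad), for 0.1 s.
At the end, for the whole second after the job is handed in: The splicing block lies flat and at rest on the mat, right side up, its centre within 25 mm of the mat's centre and its length within 12 degrees of the mat's long sides; the gauge bar is within 15 mm of where it was (horizontal distance between splicing_block and mat below 0.025 m and z of splicing_block in the frame of mat below 0.008 m and angle between splicing_block's own z axis and vertical below 0.1 rad and angle between the y axis of splicing_block and the x axis of mat, either way round below 0.21 rad and linear speed of splicing_block below 0.02 m/s and distance of gauge from where it was at the start of the episode below 0.015 m); the robot touches nothing.
It fails at once if the splicing block tips more than 20 degrees from level (angle between splicing_block's own z axis and vertical above 0.35 rad).
It fails at once if the block is forced against the holder with more than 30 N (it binds) (contact force between splicing_block and holder above 30 N).
It fails at once if the gauge bar is shifted by more than 15 mm (distance of gauge from where it was at the start of the episode above 0.015 m).
It also fails if it takes over 48 s, if anything falls off the work surface, if the arm or the gripper's body presses on something with over 40 N, if the wrist force passes 120 N, or if a joint passes its speed limit or range.

## Robot

A 7-joint arm with a two-finger parallel gripper is mounted at the origin on a cart in front of the work surface, level with it; the furniture and walls round the work are solid. World frame = base frame: x ahead of the robot, y to its left, z up, the work surface at z = 0. Lengths are in m, angles in rad, forces in N, time in s.
With the tool pointing down it reaches from about 0.425 to 0.875 m from the base axis. Payload 4.7 kg.
Tool frame: the origin (TCP) lies at the very end of the fingers, on their centre line; the grasp point (between the pads) lies 19 mm behind it; z points along the fingers, y is the line along which they close (so a half turn about z gives the same grasp; the last joint's range is limited). The gripper opens to 87 mm and grips with 3 to 60 N. Pads are 19 mm wide; open, the fingers measure 117 mm over their backs; the gripper's body (75 mm by 190 mm) begins 51 mm behind the grasp point.
Start: joints at [-1.227, 0.321, -0.07, 1.45, 0.023, 1.371, -0.057], TCP at [0.211, 0.615, 0.188] pointing down, gripper open.
Joint ranges: [-2.86, 2.86], [-0.3, 2.09], [-1.38, 1.24], [0.06, 2.45], [-1.56, 4.7], [0.09, 2.05], [-2.69, 2.69]. Speed limits (rad/s): [2.57, 2.57, 3.14, 3.14, 3.14, 3.14, 3.14].

## Interface

Orientations are given as a rotation vector (axis times angle).
In Python, from bench import ctrl, vision gives the robot as it stands.
- The arm moves only by the tool jog_arm, never from a script. Its argument "increments" is a list of rows, each an object of numbers: "tx", "ty", "tz": the shift along the tool's x, y, z in mm; "wx", "wy", "wz": the turn, a rotation vector about the tool's x, y, z in rad; "gripper": the opening, from 0 (shut) to 1 (fully open). In form: [{"tx": .., "ty": .., "tz": .., "wx": .., "wy": .., "wz": .., "gripper": ..}, ...]. A call has exactly 5 rows; each row is the pose to reach, as a shift and turn from the pose commanded when the call began, along the tool's axes at that moment; what a row does not reach only later rows make up. A row lasts 1/12 s, in which the tool goes at most 41.7 mm and 7.16 degrees, less where a joint would pass 70% of its speed; a pose out of reach is approached as far as the arm can. A call with a gripper value outside its range is refused whole. The fingers move at their own pace and stop on an object; "grip_force" is the grip in N (left out, the last holds). Time passes only in rows, so rows that repeat a pose let the fingers close, or fill a call up. It gives the time, the measured TCP pose, the force, the opening and the grip force at its end, in the units of the state.
- ctrl.get_state(): the state, without advancing time (a new reading comes with each control period).
- vision.get_image(name): name is "scene" or "side" or "wrist"; returns a dict with "color" (420x560x3 uint8, blue, green, red), "fx", "fy", "cx", "cy" (pixels), "extrinsics" (4x4, takes a point from world to camera coordinates). Camera axes: x right, y down, z forward; pixel columns grow to the right and rows downward; lengths in m; the calibration is good to about 2 mm. A picture is of the moment at which its call begins. There is no depth.
- ctrl.close_job(): hands the job in; it is judged then, once.
Trained networks look in the newest picture that a camera, given by its name, has taken for a name from the list of things; names that differ only in an ending like _2 or _b are one class to them, and where a whole thing is asked for, a point or a joint stands for the part that bears it (a point fixed in the world has none). Each returns a list of dicts, best first, with "conf" (0 to 1); they miss things now and then, are a little off and sometimes report something else, mostly with a low value. They report only what shows in the picture. A call takes as long as a camera call.
- vision.spot_in(camera, thing): "bbox" ([left, top, right, bottom] in pixels, round what is visible of it).
The state is a dict: "time": time; "joint_positions": joint angles; "qd": joint speeds; "joint_torque": joint torques, N m; "position": TCP position; "tool_rot": TCP orientation; "ft_force": force on the tool from outside, world axes, zero at the start; "torque": the same for the moment, N m; "grip_width": opening from 0.0 (shut) to 1.0 (fully open); "grip_force": force on a finger pad.
Only numpy, scipy, OpenCV 4.12 (cv2) and the standard library are available. Lean on these libraries where they do the work, as an engineer would, in place of code of your own. Each camera call takes 0.05 s, during which the arm holds its last target. There are 200 camera calls.

## Working session

There is one attempt and no reset: what is moved stays moved. The work goes in short steps, Python scripts to look and compute and a tool call to move; the robot and the scene stay as the last step left them, time stands still between calls to the robot, and variables do not carry over. Pictures are saved under pics/ and viewed, at most 10 in all, crops included, and the job is handed in when it is done.

Besides the shell and the picture viewer there is one more tool, called as a command line: name --argument value ..., lists and objects as JSON in quotes. jog_arm: Moves the arm, as the interface text tells. Its arguments: {"type":"object","properties":{"increments":{"type":"array"},"grip_force":{"type":"number"}},"required":["increments"]}

```bash
ls; mkdir -p pics; python3 - <<'E'
from bench import ctrl, vision
import cv2, numpy as np
s=ctrl.get_state(); print({k:np.round(v,3).tolist() for k,v in s.items()})
ims=[]
for c in ("scene","side"):
    d=vision.get_image(c); cv2.imwrite(f"pics/{c}0.png",d["color"])
    print(c,d["fx"],d["cx"],d["cy"],np.round(d["extrinsics"],3).tolist())
    for t in ("splicing_block","gauge","holder","mat"):
        print(t,[(np.round(r["bbox"]).tolist(),round(r["conf"],2)) for r in vision.spot_in(c,t)[:2]])
E
```

```text
pics
{'time': 0.0, 'joint_positions': [-1.227, 0.322, -0.07, 1.452, 0.023, 1.371, -0.057], 'qd': [-0.002, 0.001, 0.001, -0.001, -0.0, 0.001, -0.001], 'joint_torque': [0.0, -49.13, -0.404, -31.252, -0.064, 0.044, 0.0], 'position': [0.21, 0.614, 0.187], 'tool_rot': [-0.516, -3.099, 0.003], 'ft_force': [-0.266, 0.078, -0.097], 'torque': [0.063, -0.063, -0.009], 'grip_force': 0.0, 'grip_width': 0.998}
scene 408.8241126499254 275.0300077862227 207.52785753236333 [[0.161, -0.987, 0.015, -0.213], [-0.687, -0.122, -0.716, 0.401], [0.709, 0.105, -0.698, 0.498], [0.0, 0.0, 0.0, 1.0]]
splicing_block [([318.0, 220.0, 338.0, 240.0], 0.82)]
gauge [([366.0, 228.0, 380.0, 253.0], 0.87)]
holder [([315.0, 196.0, 393.0, 248.0], 0.79)]
mat [([150.0, 204.0, 240.0, 275.0], 0.72)]
side 543.7546252667439 279.0786638298191 216.82727709308153 [[0.954, -0.299, 0.001, -0.574], [-0.179, -0.572, -0.801, 0.058], [0.24, 0.764, -0.599, 0.863], [0.0, 0.0, 0.0, 1.0]]
splicing_block [([262.0, 263.0, 300.0, 283.0], 0.96)]
gauge [([268.0, 303.0, 313.0, 330.0], 0.86)]
holder [([296.0, 247.0, 368.0, 342.0], 0.78), ([269.0, 301.0, 313.0, 333.0], 0.36)]
mat [([172.0, 170.0, 266.0, 210.0], 0.94)]
```

View pics/scene0.png

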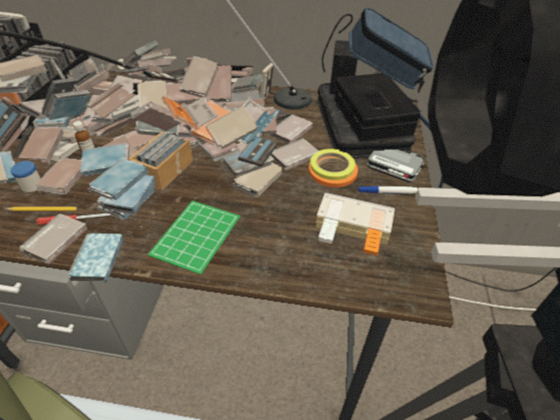

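View pics/side0.png

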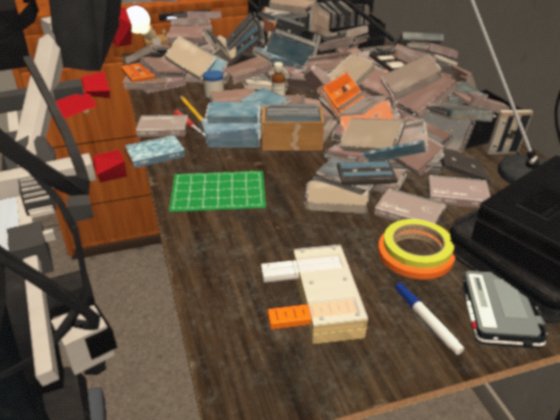

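Scene: mat at about (195,237), white block end at (328,230), orange gauge at (373,240). Side: block end at (281,272), gauge at (291,317), holder to their right, all matching the detections.

```bash
cat > h.py <<'E'
from bench import ctrl, vision
import cv2, numpy as np
from scipy.spatial.transform import Rotation as R
def plane(d,px,z):
    "pixels -> world points on the plane z"
    E=d["extrinsics"]; px=np.atleast_2d(np.asarray(px,float))
    r=np.c_[(px[:,0]-d["cx"])/d["fx"],(px[:,1]-d["cy"])/d["fy"],np.ones(len(px))]@E[:3,:3]
    c=-E[:3,:3].T@E[:3,3]
    return c+r*((z-c[2])/r[:,2])[:,None]
def proj(d,P):
    p=np.atleast_2d(P)@d["extrinsics"][:3,:3].T+d["extrinsics"][:3,3]
    return np.c_[d["fx"]*p[:,0]/p[:,2]+d["cx"],d["fy"]*p[:,1]/p[:,2]+d["cy"]]
def rect(d,mask,z,box):
    "min-area rectangle in world of the masked pixels inside box"
    m=np.zeros_like(mask); l,t,r,b=[int(v) for v in box]; m[t-4:b+5,l-4:r+5]=mask[t-4:b+5,l-4:r+5]
    ys,xs=np.nonzero(m); w=plane(d,np.c_[xs,ys],z)[:,:2]
    (c,s,a)=cv2.minAreaRect((w*1000).astype(np.float32))
    return np.round(c,1),np.round(s,1),round(a,1)
def to_tool(dx):
    "world shift (m) -> tool axes mm"
    return np.round(R.from_rotvec(ctrl.get_state()["tool_rot"]).inv().apply(dx)*1000,1)
E
python3 - <<'E'
from h import *
for c,bm,bg,bb in (("scene",(150,204,240,275),(366,228,380,253),(318,220,338,240)),("side",(172,170,266,210),(268,303,313,330),(262,263,300,283))):
    d=vision.get_image(c); h=cv2.cvtColor(d["color"],cv2.COLOR_BGR2HSV)
    print(c,"mat",*rect(d,cv2.inRange(h,(45,120,60),(75,255,255)),.004,bm))
    print(" gauge",*rect(d,cv2.inRange(h,(5,190,150),(16,255,255)),.032,bg))
    print(" block",*rect(d,cv2.inRange(h,(0,0,190),(180,40,255)),.032,bb))
    for n,b in (("gauge",bg),("block",bb)):
        print(" bbox ctr",n,np.round(plane(d,[(b[0]+b[2])/2,(b[1]+b[3])/2],.028),3))
d=vision.get_image("side")
print(np.round(plane(d,[(295,249),(342,246),(366,322),(313,327)],.04),3).tolist())
d=vision.get_image("wrist"); cv2.imwrite("pics/w0.png",d["color"]); print(np.round(d["extrinsics"],3).tolist())
print(R.from_rotvec(ctrl.get_state()["tool_rot"]).as_matrix().round(3).tolist())
E
```

```text
scene mat [493.6  30.9] [121.4 170.8] 76.7
 gauge [ 513.4 -325.8] [23.9 57.8] 82.2
 block [ 537.9 -243.1] [37.9 70.8] 84.0
 bbox ctr gauge [[ 0.517 -0.328  0.028]]
 bbox ctr block [[ 0.53  -0.238  0.028]]
side mat [493.5  30.5] [127.3 171.8] 77.0
 gauge [ 512.  -330.4] [36.3 54.1] 80.9
 block [ 534.7 -239.6] [29.8 64.9] 82.9
 bbox ctr gauge [[ 0.515 -0.328  0.028]]
 bbox ctr block [[ 0.528 -0.244  0.028]]
[[0.56, -0.213, 0.04], [0.63, -0.227, 0.04], [0.6, -0.376, 0.04], [0.533, -0.364, 0.04]]
[[0.323, 0.946, 0.0, -0.651], [0.919, -0.313, 0.241, -0.029], [0.228, -0.077, -0.971, 0.389], [0.0, 0.0, 0.0, 1.0]]
[[-0.946, 0.324, 0.0], [0.324, 0.946, 0.0], [-0.0, 0.0, -1.0]]
```

jog_arm --increments '[{"tx": -32,"ty": -25,"wz": -0.033},{"tx": -63,"ty": -49,"wz": -0.066},{"tx": -95,"ty": -74,"wz": -0.1},{"tx": -126,"ty": -98,"wz": -0.13},{"tx": -158,"ty": -123,"wz": -0.164}]'

```text
validation failed for argument at $.in...
```

jog_arm --increments '[{"tx": -24,"ty": -31},{"tx": -47,"ty": -62},{"tx": -71,"ty": -94},{"tx": -94,"ty": -125},{"tx": -118,"ty": -156}]'

```text
validation failed for argument at $.in...
```

jog_arm --increments '[{"tx": -24,"ty": -31},{"tx": -47,"ty": -62},{"tx": -71,"ty": -94},{"tx": -94,"ty": -125},{"tx": -118,"ty": -156}]'

```text
validation failed for argument at $.in...
```

jog_arm --increments '[{"tx": -8,"ty": -33},{"tx": -17,"ty": -66},{"tx": -25,"ty": -100},{"tx": -34,"ty": -133},{"tx": -42,"ty": -166}]'

```text
validation failed for argument at $.in...
```

jog_arm --increments '[{"tx": -32,"ty": -25,"tz": 0,"wx": 0,"wy": 0,"wz": -0.033,"gripper": 1},{"tx": -63,"ty": -49,"tz": 0,"wx": 0,"wy": 0,"wz": -0.066,"gripper": 1},{"tx": -95,"ty": -74,"tz": 0,"wx": 0,"wy": 0,"wz": -0.1,"gripper": 1},{"tx": -126,"ty": -98,"tz": 0,"wx": 0,"wy": 0,"wz": -0.13,"gripper": 1},{"tx": -158,"ty": -123,"tz": 0,"wx": 0,"wy": 0,"wz": -0.164,"gripper": 1}]'

```text
time: 1.12
position: [0.3208, 0.446, 0.1885]
tool_rot: [0.257, 3.131, 0.001]
ft_force: [0.6, 0.0, 0.1]
grip_width: 0.997
grip_force: 0.0
```

jog_arm --increments '[{"tx": -24,"ty": -31,"tz": 0,"wx": 0,"wy": 0,"wz": 0,"gripper": 1},{"tx": -47,"ty": -62,"tz": 0,"wx": 0,"wy": 0,"wz": 0,"gripper": 1},{"tx": -71,"ty": -94,"tz": 0,"wx": 0,"wy": 0,"wz": 0,"gripper": 1},{"tx": -94,"ty": -125,"tz": 0,"wx": 0,"wy": 0,"wz": 0,"gripper": 1},{"tx": -118,"ty": -156,"tz": 0,"wx": 0,"wy": 0,"wz": 0,"gripper": 1}]'

```text
time: 1.53
position: [0.4114, 0.2723, 0.1887]
tool_rot: [0.26, 3.13, 0.001]
ft_force: [-0.0, 0.3, 0.4]
grip_width: 0.999
grip_force: 0.0
```

jog_arm --increments '[{"tx": -24,"ty": -31,"tz": 0,"wx": 0,"wy": 0,"wz": 0,"gripper": 1},{"tx": -47,"ty": -62,"tz": 0,"wx": 0,"wy": 0,"wz": 0,"gripper": 1},{"tx": -71,"ty": -94,"tz": 0,"wx": 0,"wy": 0,"wz": 0,"gripper": 1},{"tx": -94,"ty": -125,"tz": 0,"wx": 0,"wy": 0,"wz": 0,"gripper": 1},{"tx": -118,"ty": -156,"tz": 0,"wx": 0,"wy": 0,"wz": 0,"gripper": 1}]'

```text
time: 1.95
position: [0.502, 0.099, 0.1888]
tool_rot: [0.26, 3.13, 0.001]
ft_force: [1.1, 0.4, 0.2]
grip_width: 1.003
grip_force: 0.0
```

jog_arm --increments '[{"tx": -8,"ty": -33,"tz": 0,"wx": 0,"wy": 0,"wz": 0,"gripper": 1},{"tx": -17,"ty": -66,"tz": 0,"wx": 0,"wy": 0,"wz": 0,"gripper": 1},{"tx": -25,"ty": -100,"tz": 0,"wx": 0,"wy": 0,"wz": 0,"gripper": 1},{"tx": -34,"ty": -133,"tz": 0,"wx": 0,"wy": 0,"wz": 0,"gripper": 1},{"tx": -42,"ty": -166,"tz": 0,"wx": 0,"wy": 0,"wz": 0,"gripper": 1}]'

```text
time: 2.37
position: [0.5156, -0.0716, 0.1887]
tool_rot: [0.26, 3.13, 0.001]
ft_force: [1.3, -0.2, 0.0]
grip_width: 1.0
grip_force: 0.0
```

Next leg to above the block, lowering by 50 mm, then a settling call and a close look.

jog_arm --increments '[{"tx": -8,"ty": -33,"tz": 10,"wx": 0,"wy": 0,"wz": 0,"gripper": 1},{"tx": -17,"ty": -66,"tz": 20,"wx": 0,"wy": 0,"wz": 0,"gripper": 1},{"tx": -25,"ty": -100,"tz": 30,"wx": 0,"wy": 0,"wz": 0,"gripper": 1},{"tx": -34,"ty": -133,"tz": 40,"wx": 0,"wy": 0,"wz": 0,"gripper": 1},{"tx": -42,"ty": -166,"tz": 50,"wx": 0,"wy": 0,"wz": 0,"gripper": 1}]'

```text
time: 2.78
position: [0.5298, -0.2421, 0.1383]
tool_rot: [0.259, 3.13, 0.0]
ft_force: [0.2, -0.3, 0.5]
grip_width: 0.997
grip_force: 0.0
```

jog_arm --increments '[{"tx": 0,"ty": 0,"tz": 0,"wx": 0,"wy": 0,"wz": 0,"gripper": 1},{"tx": 0,"ty": 0,"tz": 0,"wx": 0,"wy": 0,"wz": 0,"gripper": 1},{"tx": 0,"ty": 0,"tz": 0,"wx": 0,"wy": 0,"wz": 0,"gripper": 1},{"tx": 0,"ty": 0,"tz": 0,"wx": 0,"wy": 0,"wz": 0,"gripper": 1},{"tx": 0,"ty": 0,"tz": 0,"wx": 0,"wy": 0,"wz": 0,"gripper": 1}]'

```text
time: 3.2
position: [0.5303, -0.2388, 0.1388]
tool_rot: [0.256, 3.13, 0.001]
ft_force: [0.6, 1.1, 0.9]
grip_width: 1.001
grip_force: 0.0
```

```bash
python3 - <<'E'
from h import *
d=vision.get_image("wrist"); cv2.imwrite("pics/w1.png",d["color"])
np.save("w1.npy",d,allow_pickle=True)
s=ctrl.get_state(); print(s["position"],s["tool_rot"],s["joint_positions"],d["fx"])
for t in ("splicing_block","gauge","holder"): print(t,[(np.round(r["bbox"]).tolist(),round(r["conf"],2)) for r in vision.spot_in("wrist",t)[:2]])
E
```

```text
[ 0.53022605 -0.23893485  0.13881064] [2.56056510e-01 3.13012182e+00 1.29716045e-03] [-0.2133364   0.23656405  0.6868053   1.7159235  -0.15873461  1.2445793
  1.91837003] 350.318786442641
splicing_block [([264.0, 171.0, 295.0, 228.0], 0.56), ([158.0, 167.0, 197.0, 232.0], 0.15)]
gauge [([161.0, 170.0, 196.0, 232.0], 0.93)]
holder [([146.0, 218.0, 312.0, 303.0], 0.88)]
```

View pics/w1.png

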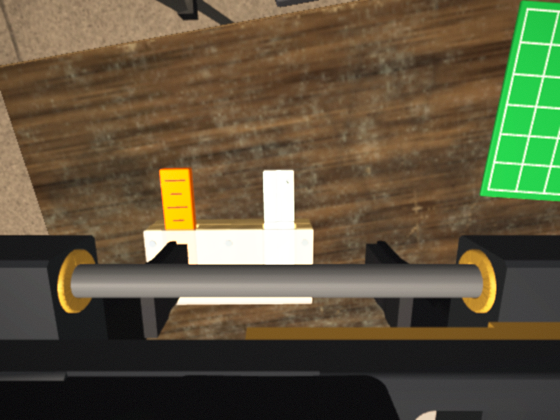

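The wrist view shows the block end at columns 264–294, rows 170–226, the gauge at 161–195, and the holder mouth at about row 226, square to the image.

```bash
python3 - <<'E'
from h import *
d=np.load("w1.npy",allow_pickle=True).item(); im=d["color"]; h=cv2.cvtColor(im,cv2.COLOR_BGR2HSV)
g=cv2.cvtColor(im,cv2.COLOR_BGR2GRAY).astype(int)
def edges(rows,l,r,ch):
    out=[]
    for y in rows:
        x=np.diff(ch[y,l:r].astype(float)); out.append((l+x.argmax()+.5,l+x.argmin()+.5,y))
    return np.array(out)
for n,l,r,ch in (("block",250,310,g),("gauge",150,210,im[:,:,2])):
    e=edges(range(186,218,2),l,r,ch)
    for k,nm in ((0,"L"),(1,"R")):
        w=plane(d,e[:,[k,2]],.032)[:,:2]; vx,vy,x0,y0=cv2.fitLine(w.astype(np.float32),cv2.DIST_HUBER,0,.01,.01).ravel()
        print(n,nm,"px",np.median(e[:,k]),"ang",round(np.degrees(np.arctan(vy/vx)),2),"pt",round(x0,4),round(y0,4))
# end and mouth rows along the block / holder front line
for c in (270,279,288): 
    dd=np.diff(g[160:180,c]); y=160+dd.argmax()+.5; print("end row",y,plane(d,[c,y],.032).round(4)[0,:2], plane(d,[c,y],.020).round(4)[0,:2])
ys,xs=np.nonzero(cv2.inRange(h[215:310,140:250],(10,20,120),(30,130,255)))
print("front rows", [(c, [int(v) for v in g[216:236,c]]) for c in (215,240,300)])
print("hold edges",[ (y,[140+i for i in (np.diff(g[y,140:330]).argmax(),np.diff(g[y,140:330]).argmin())]) for y in (236,240,244,248)])
T=ctrl.get_state(); print("TCP px", proj(d,T["position"]).round(1))
E
```

```text
block L px 263.0 ang -7.29 pt 0.5294 -0.2496
block R px 293.5 ang -8.6 pt 0.532 -0.2228
gauge L px 161.5 ang -8.27 pt 0.5122 -0.3379
gauge R px 191.5 ang -8.1 pt 0.5165 -0.3116
end row 169.5 [ 0.5011 -0.2387] [ 0.5025 -0.2391]
end row 169.5 [ 0.5024 -0.231 ] [ 0.5038 -0.2311]
end row 169.5 [ 0.5036 -0.2233] [ 0.5051 -0.2231]
front rows [(215, [78, 77, 82, 95, 106, 109, 111, 129, 146, 120, 106, 103, 132, 200, 244, 254, 254, 254, 254, 254]), (240, [76, 78, 84, 96, 106, 112, 118, 125, 133, 118, 107, 104, 131, 205, 251, 254, 254, 254, 254, 254]), (300, [109, 109, 108, 113, 114, 117, 127, 142, 131, 123, 118, 134, 182, 232, 253, 254, 254, 254, 254, 254])]
hold edges [(236, [np.int64(142), np.int64(313)]), (240, [np.int64(143), np.int64(313)]), (244, [np.int64(143), np.int64(166)]), (248, [np.int64(186), np.int64(162)])]
TCP px [[273.5 240.2]]
```

jog_arm --increments '[{"tx": 1,"ty": 1,"tz": 20,"wx": 0,"wy": 0,"wz": -0.01,"gripper": 0.6},{"tx": 2.7,"ty": 2.7,"tz": 45,"wx": 0,"wy": 0,"wz": -0.022,"gripper": 0.6},{"tx": 2.7,"ty": 2.7,"tz": 70,"wx": 0,"wy": 0,"wz": -0.022,"gripper": 0.6},{"tx": 2.7,"ty": 2.7,"tz": 85,"wx": 0,"wy": 0,"wz": -0.022,"gripper": 0.6},{"tx": 2.7,"ty": 2.7,"tz": 90,"wx": 0,"wy": 0,"wz": -0.022,"gripper": 0.6}]' --grip_force 5

```text
time: 3.82
position: [0.5255, -0.2361, 0.0457]
tool_rot: [-0.224, -3.129, -0.002]
ft_force: [-0.3, -0.1, -0.3]
grip_width: 0.708
grip_force: 0.0
```

jog_arm --increments '[{"tx": 0,"ty": 0,"tz": 0,"wx": 0,"wy": 0,"wz": 0,"gripper": 0.6},{"tx": 0,"ty": 0,"tz": 0,"wx": 0,"wy": 0,"wz": 0,"gripper": 0.6},{"tx": 0,"ty": 0,"tz": 0,"wx": 0,"wy": 0,"wz": 0,"gripper": 0.6},{"tx": 0,"ty": 0,"tz": 0,"wx": 0,"wy": 0,"wz": 0,"gripper": 0.6},{"tx": 0,"ty": 0,"tz": 0,"wx": 0,"wy": 0,"wz": 0,"gripper": 0.6}]'

```text
time: 4.23
position: [0.5282, -0.2377, 0.0495]
tool_rot: [0.225, 3.131, -0.0]
ft_force: [0.4, 0.2, 0.2]
grip_width: 0.601
grip_force: 0.0
```

```bash
python3 - <<'E'
from h import *
d=vision.get_image("wrist"); im=d["color"]; np.save("w2.npy",d,allow_pickle=True); cv2.imwrite("pics/w2.png",im)
s=ctrl.get_state(); print(s["position"],s["tool_rot"])
b=[r for r in vision.spot_in("wrist","splicing_block")]; print([(np.round(r["bbox"]).tolist(),round(r["conf"],2)) for r in b])
print(proj(d,s["position"]))
E
```

```text
[ 0.52793289 -0.23758414  0.04920418] [ 2.25403055e-01  3.13192845e+00 -8.45444041e-05]
[]
[[275.24491126 240.15362891]]
```

View pics/w2.png

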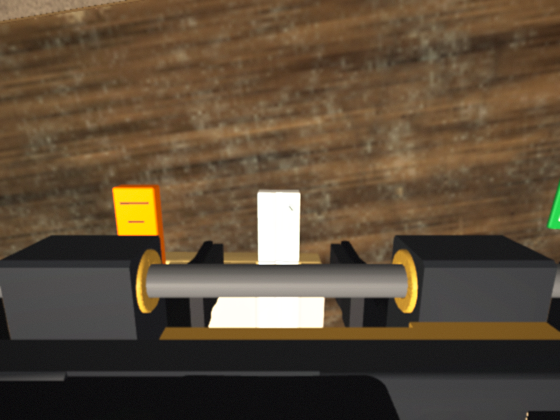

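Close view: the block is at columns 258–299 and its end is at row 190. The fingers straddle it at about 222 and 331, with the block slightly right of their middle.

```bash
python3 - <<'E'
from h import *
d=np.load("w2.npy",allow_pickle=True).item(); im=d["color"]; g=cv2.GaussianBlur(cv2.cvtColor(im,cv2.COLOR_BGR2GRAY),(3,3),0).astype(float)
s=ctrl.get_state(); Rt=R.from_rotvec(s["tool_rot"])
for n,l,r,ch,rows in (("block",245,315,g,range(200,246,2)),("gauge",100,175,im[:,:,2].astype(float),range(195,235,2))):
    M=[]
    for y in rows:
        x=np.diff(ch[y,l:r]); M.append((l+x.argmax()+.5,l+x.argmin()+.5,y))
    M=np.array(M); W=[plane(d,M[:,[k,2]],.032) for k in (0,1)]
    t=[Rt.inv().apply(w-s["position"])*1000 for w in W]
    for a in t:
        f=np.polyfit(a[:,0],a[:,1],1); print(n,"tool y at x=0:",f[1].round(2),"slope",f[0].round(4))
y=183+np.diff(g[183:200,279]).argmax()+.5; print("end",y,[(Rt.inv().apply(plane(d,[279,y],z)[0]-s["position"])*1000).round(1) for z in(.032,.02)])
for z in (.05,): print("fingers mid", [(Rt.inv().apply(plane(d,[x,243],z)[0]-s["position"])*1000).round(1) for x in (222,331)])
E
```

```text
block tool y at x=0: -11.44 slope -0.0175
block tool y at x=0: 15.4 slope -0.0171
gauge tool y at x=0: -101.3 slope -0.0007
gauge tool y at x=0: -73.94 slope -0.1568
end 191.5 [array([25.7,  2.3, 17. ]), array([23.5,  2.4, 29. ])]
fingers mid [array([ -1.7, -31.4,  -1. ]), array([-1.7, 32.8, -1. ])]
```

jog_arm --increments '[{"tx": 0,"ty": 1.7,"tz": 0,"wx": 0,"wy": 0,"wz": -0.012,"gripper": 0.6},{"tx": 0,"ty": 1.7,"tz": 10,"wx": 0,"wy": 0,"wz": -0.012,"gripper": 0.6},{"tx": 0,"ty": 1.7,"tz": 20,"wx": 0,"wy": 0,"wz": -0.012,"gripper": 0.6},{"tx": 0,"ty": 1.7,"tz": 29,"wx": 0,"wy": 0,"wz": -0.012,"gripper": 0.6},{"tx": 0,"ty": 1.7,"tz": 29,"wx": 0,"wy": 0,"wz": -0.012,"gripper": 0.6}]' --grip_force 4

```text
time: 4.75
position: [0.5255, -0.2348, 0.0164]
tool_rot: [-0.206, -3.13, -0.001]
ft_force: [0.4, 1.0, -0.7]
grip_width: 0.602
grip_force: 0.0
```

jog_arm --increments '[{"tx": 0,"ty": 0,"tz": 0,"wx": 0,"wy": 0,"wz": 0,"gripper": 0.5},{"tx": 0,"ty": 0,"tz": 0,"wx": 0,"wy": 0,"wz": 0,"gripper": 0.4},{"tx": 0,"ty": 0,"tz": 0,"wx": 0,"wy": 0,"wz": 0,"gripper": 0.35},{"tx": 0,"ty": 0,"tz": 0,"wx": 0,"wy": 0,"wz": 0,"gripper": 0.35},{"tx": 0,"ty": 0,"tz": 0,"wx": 0,"wy": 0,"wz": 0,"gripper": 0.35}]'

```text
time: 5.17
position: [0.5279, -0.2358, 0.0197]
tool_rot: [0.207, 3.134, -0.0]
ft_force: [0.2, -0.1, -0.5]
grip_width: 0.37
grip_force: 0.0
```

jog_arm --increments '[{"tx": 0,"ty": 0,"tz": 0,"wx": 0,"wy": 0,"wz": 0,"gripper": 0.32},{"tx": 0,"ty": 0,"tz": 0,"wx": 0,"wy": 0,"wz": 0,"gripper": 0.3},{"tx": 0,"ty": 0,"tz": 0,"wx": 0,"wy": 0,"wz": 0,"gripper": 0.28},{"tx": 0,"ty": 0,"tz": 0,"wx": 0,"wy": 0,"wz": 0,"gripper": 0.25},{"tx": 0,"ty": 0,"tz": 0,"wx": 0,"wy": 0,"wz": 0,"gripper": 0.25}]'

```text
time: 5.58
position: [0.5276, -0.2357, 0.0194]
tool_rot: [0.207, 3.135, 0.0]
ft_force: [-0.7, 0.6, 0.5]
grip_width: 0.261
grip_force: 0.0
```

```bash
python3 - <<'E'
from h import *
d=vision.get_image("wrist"); s=ctrl.get_state(); print(s["position"],s["grip_width"],s["grip_force"],s["ft_force"])
e=vision.get_image("side")["color"]; a=d["color"][150:340,140:420]; b=e[210:360,210:400]
a=cv2.resize(a,(800,0) and (780,530)); b=cv2.resize(b,(600,474))
cv2.imwrite("pics/w3.png",cv2.resize(np.hstack([cv2.resize(a,(780,530)),cv2.resize(b,(670,530))]),(800,292)))
E
```

```text
[ 0.52758025 -0.23574904  0.01938034] 0.2539171151152519 0.0 [-0.43854557  0.20775494  0.09670233]
```

View pics/w3.png

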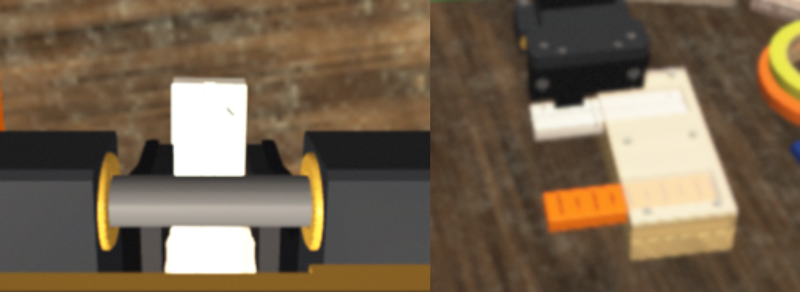

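The block (about 172–246 in the left crop) lies between the fingers, which are just short of touching; the reading does not map exactly onto width. I'll keep closing gently.

jog_arm --increments '[{"tx": 0,"ty": 0,"tz": 0,"wx": 0,"wy": 0,"wz": 0,"gripper": 0.22},{"tx": 0,"ty": 0,"tz": 0,"wx": 0,"wy": 0,"wz": 0,"gripper": 0.19},{"tx": 0,"ty": 0,"tz": 0,"wx": 0,"wy": 0,"wz": 0,"gripper": 0.16},{"tx": 0,"ty": 0,"tz": 0,"wx": 0,"wy": 0,"wz": 0,"gripper": 0.13},{"tx": 0,"ty": 0,"tz": 0,"wx": 0,"wy": 0,"wz": 0,"gripper": 0.1}]'

```text
time: 6.1
position: [0.5275, -0.2357, 0.0194]
tool_rot: [0.207, 3.135, 0.0]
ft_force: [-0.7, -0.1, 0.6]
grip_width: 0.124
grip_force: 0.0
```

```bash
python3 - <<'E'
from h import *
s=ctrl.get_state(); print(s["position"],s["grip_width"],s["grip_force"],s["ft_force"],s["torque"])
d=vision.get_image("side")["color"]; w=vision.get_image("wrist")["color"]
cv2.imwrite("pics/w4.png",np.hstack([cv2.resize(w[150:330,160:400],(400,300)),cv2.resize(d[210:345,210:390],(400,300))]))
E
```

```text
[ 0.52752981 -0.23574125  0.0193568 ] 0.12426492036374535 0.0 [-0.67544723 -0.13661649  0.61813669] [0.01770739 0.0067019  0.00434246]
```

View pics/w4.png

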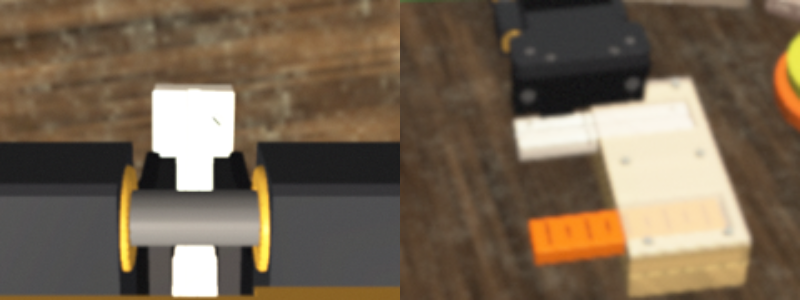

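The fingers now overlap the top of the block (occluding it at columns 152–176), so their tips pass over it and are higher than assumed. I'll reopen and look at the geometry once lower.

jog_arm --increments '[{"tx": 0,"ty": 0,"tz": 0,"wx": 0,"wy": 0,"wz": 0,"gripper": 0.55},{"tx": 0,"ty": 0,"tz": 0,"wx": 0,"wy": 0,"wz": 0,"gripper": 0.55},{"tx": 0,"ty": 0,"tz": 0,"wx": 0,"wy": 0,"wz": 0,"gripper": 0.55},{"tx": 0,"ty": 0,"tz": 0,"wx": 0,"wy": 0,"wz": 0,"gripper": 0.55},{"tx": 0,"ty": 0,"tz": 0,"wx": 0,"wy": 0,"wz": 0,"gripper": 0.55}]'

```text
time: 6.62
position: [0.5276, -0.2357, 0.0194]
tool_rot: [0.207, 3.135, 0.0]
ft_force: [-0.0, -0.1, 0.5]
grip_width: 0.404
grip_force: 0.0
```

jog_arm --increments '[{"tx": 0,"ty": 0,"tz": 0,"wx": 0,"wy": 0,"wz": 0,"gripper": 0.55},{"tx": 0,"ty": 0,"tz": 4,"wx": 0,"wy": 0,"wz": 0,"gripper": 0.55},{"tx": 0,"ty": 0,"tz": 8,"wx": 0,"wy": 0,"wz": 0,"gripper": 0.55},{"tx": 0,"ty": 0,"tz": 11,"wx": 0,"wy": 0,"wz": 0,"gripper": 0.55},{"tx": 0,"ty": 0,"tz": 11,"wx": 0,"wy": 0,"wz": 0,"gripper": 0.55}]'

```text
time: 7.03
position: [0.5268, -0.2354, 0.0073]
tool_rot: [-0.207, -3.133, -0.001]
ft_force: [-0.3, -0.1, 0.1]
grip_width: 0.544
grip_force: 0.0
```

jog_arm --increments '[{"tx": 0,"ty": 0,"tz": 0,"wx": 0,"wy": 0,"wz": 0,"gripper": 0.5},{"tx": 0,"ty": 0,"tz": 0,"wx": 0,"wy": 0,"wz": 0,"gripper": 0.45},{"tx": 0,"ty": 0,"tz": 0,"wx": 0,"wy": 0,"wz": 0,"gripper": 0.4},{"tx": 0,"ty": 0,"tz": 0,"wx": 0,"wy": 0,"wz": 0,"gripper": 0.4},{"tx": 0,"ty": 0,"tz": 0,"wx": 0,"wy": 0,"wz": 0,"gripper": 0.4}]'

```text
time: 7.45
position: [0.5277, -0.2358, 0.0085]
tool_rot: [0.207, 3.134, 0.0]
ft_force: [-0.4, -0.5, 0.8]
grip_width: 0.407
grip_force: 0.0
```

```bash
python3 - <<'E'
from h import *
s=ctrl.get_state(); print(s["position"],s["grip_width"],s["ft_force"])
d=vision.get_image("side"); w=vision.get_image("wrist"); np.save("w5.npy",[w,d],allow_pickle=True)
Rt=R.from_rotvec(s["tool_rot"]); P=lambda *v: s["position"]+Rt.apply(np.array(v)/1000)
print("wrist cx cy",w["cx"],w["cy"],w["fy"])
for n,v in (("tipL",(9.5,-17,0)),("tipR",(9.5,17,0)),("tip-44",(9.5,17,-44)),("bodybot",(37.5,-95,-70)),("body2",(37.5,95,-70)),("body3",(-37.5,-95,-70))):
    print(n,proj(w,P(*v)).round(),proj(d,P(*v)).round())
cv2.imwrite("pics/w5.png",np.hstack([cv2.resize(w["color"][150:330,160:400],(400,300)),cv2.resize(d["color"][180:315,210:390],(400,300))]))
E
```

```text
[ 0.52770391 -0.23576876  0.00852157] 0.40725746174923716 [-0.40743079 -0.48791225  0.78324491]
wrist cx cy 276.38005958590026 212.35425993899244 350.318786442641
tipL [[246. 225.]] [[274. 288.]]
tipR [[304. 225.]] [[271. 272.]]
tip-44 [[312. 252.]] [[270. 250.]]
bodybot [[ 17. 204.]] [[262. 293.]]
body2 [[531. 205.]] [[244. 206.]]
body3 [[ 49. 378.]] [[321. 286.]]
```

View pics/w5.png

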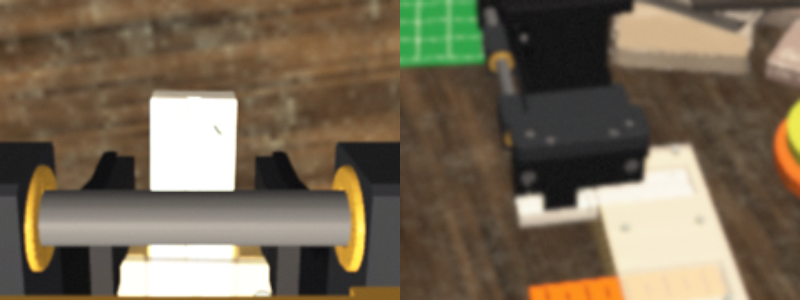

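Side crop: the finger and gripper body sit about 45 mm higher than the reported TCP implies. The finger bottom is near image row 274 instead of about 290, and the body corner at row 270 instead of 293. The wrist view also puts the tips 30–45 mm short, so I'll go down about 30 mm, checking the force.

jog_arm --increments '[{"tx": 0,"ty": 0,"tz": 0,"wx": 0,"wy": 0,"wz": 0,"gripper": 0.55},{"tx": 0,"ty": 0,"tz": 0,"wx": 0,"wy": 0,"wz": 0,"gripper": 0.55},{"tx": 0,"ty": 0.5,"tz": 4,"wx": 0,"wy": 0,"wz": 0,"gripper": 0.55},{"tx": 0,"ty": 0.5,"tz": 8,"wx": 0,"wy": 0,"wz": 0,"gripper": 0.55},{"tx": 0,"ty": 0.5,"tz": 12,"wx": 0,"wy": 0,"wz": 0,"gripper": 0.55}]'

```text
time: 7.97
position: [0.5275, -0.2351, -0.0042]
tool_rot: [-0.207, -3.135, -0.0]
ft_force: [-0.2, -0.5, -0.5]
grip_width: 0.543
grip_force: 0.0
```

```bash
python3 - <<'E'
from h import *
from scipy.optimize import least_squares
s=ctrl.get_state(); print(s["position"],s["grip_width"],s["ft_force"])
w,d=np.load("w5.npy",allow_pickle=True)
# gripper offset that explains the corners seen in picture 5 (state then: z .0085)
p0=np.array([.5277,-.2358,.0085]); Rt=R.from_rotvec([.207,3.134,0])
V=np.array([(37.5,-95,-70),(-37.5,-95,-70)])/1000; px=np.array([(262,270),(318,261)])
f=lambda o:(proj(d,p0+Rt.apply(V+o))-px).ravel()
r=least_squares(f,[0,0,0]); print("body offset tool mm",r.x*1000,r.fun)
f2=lambda o:(proj(w,p0+Rt.apply([[.0095,-.0177,-o[0]],[.0095,.0177,-o[0]]]))-[(232,243),(313,243)]).ravel()
r=least_squares(f2,[.03]); print("tip back mm",r.x*1000,r.fun)
d=vision.get_image("side")["color"]; w=vision.get_image("wrist")["color"]
cv2.imwrite("pics/w6.png",np.hstack([cv2.resize(w[150:330,160:400],(400,300)),cv2.resize(d[180:315,210:390],(400,300))]))
E
```

```text
[ 0.52753073 -0.23506382 -0.00417085] 0.5430360501096151 [-0.23823972 -0.51676862 -0.537013  ]
body offset tool mm [-4.87379028 36.27804888 -8.39018146] [-0.14081913 -1.20644149  0.14286546  1.22397309]
tip back mm [33.96175422] [ 6.57438999  1.30026353 -2.00317366  1.37553507]
```

No contact at a reported z of -4 mm, which confirms the offset of about 34 mm. I'll go down another 13 mm and close gently.

jog_arm --increments '[{"tx": 0,"ty": 0,"tz": 3,"wx": 0,"wy": 0,"wz": 0,"gripper": 0.55},{"tx": 0,"ty": 0,"tz": 6,"wx": 0,"wy": 0,"wz": 0,"gripper": 0.55},{"tx": 0,"ty": 0,"tz": 9,"wx": 0,"wy": 0,"wz": 0,"gripper": 0.55},{"tx": 0,"ty": 0,"tz": 11,"wx": 0,"wy": 0,"wz": 0,"gripper": 0.55},{"tx": 0,"ty": 0,"tz": 13,"wx": 0,"wy": 0,"wz": 0,"gripper": 0.55}]'

```text
time: 8.48
position: [0.5275, -0.2352, -0.017]
tool_rot: [-0.207, -3.135, -0.0]
ft_force: [-0.6, -0.6, -0.2]
grip_width: 0.552
grip_force: 0.0
```

jog_arm --increments '[{"tx": 0,"ty": 0,"tz": 0,"wx": 0,"wy": 0,"wz": 0,"gripper": 0.5},{"tx": 0,"ty": 0,"tz": 0,"wx": 0,"wy": 0,"wz": 0,"gripper": 0.45},{"tx": 0,"ty": 0,"tz": 0,"wx": 0,"wy": 0,"wz": 0,"gripper": 0.41},{"tx": 0,"ty": 0,"tz": 0,"wx": 0,"wy": 0,"wz": 0,"gripper": 0.38},{"tx": 0,"ty": 0,"tz": 0,"wx": 0,"wy": 0,"wz": 0,"gripper": 0.35}]'

```text
time: 8.9
position: [0.5278, -0.2353, -0.0165]
tool_rot: [0.207, 3.134, 0.0]
ft_force: [-0.4, -0.1, 0.4]
grip_width: 0.382
grip_force: 0.0
```

jog_arm --increments '[{"tx": 0,"ty": 0,"tz": 0,"wx": 0,"wy": 0,"wz": 0,"gripper": 0.32},{"tx": 0,"ty": 0,"tz": 0,"wx": 0,"wy": 0,"wz": 0,"gripper": 0.3},{"tx": 0,"ty": 0,"tz": 0,"wx": 0,"wy": 0,"wz": 0,"gripper": 0.28},{"tx": 0,"ty": 0,"tz": 0,"wx": 0,"wy": 0,"wz": 0,"gripper": 0.25},{"tx": 0,"ty": 0,"tz": 0,"wx": 0,"wy": 0,"wz": 0,"gripper": 0.25}]' --grip_force 4

```text
time: 9.32
position: [0.5276, -0.2353, -0.0166]
tool_rot: [0.207, 3.135, 0.0]
ft_force: [0.3, -1.1, 1.1]
grip_width: 0.301
grip_force: 3.9
```

```bash
python3 - <<'E'
from h import *
s=ctrl.get_state(); print(s["position"],s["grip_width"],s["grip_force"],s["ft_force"],s["torque"])
d=vision.get_image("side")["color"]; w=vision.get_image("wrist")["color"]
cv2.imwrite("pics/w7.png",np.hstack([cv2.resize(w[150:330,160:400],(400,300)),cv2.resize(d[180:315,210:390],(400,300))]))
E
```

```text
[ 0.52761215 -0.23530399 -0.01660929] 0.3007205512284732 3.9139442145824432 [ 0.34387519 -1.07499552  1.07759914] [-0.01340694  0.06143023 -0.05944839]
```

Gripped at 0.301, which is 26.2 mm, with a small side force. I'll firm up the grip and start the pull slowly.

jog_arm --increments '[{"tx": 0,"ty": 0,"tz": 0,"wx": 0,"wy": 0,"wz": 0,"gripper": 0.2},{"tx": 0,"ty": 0,"tz": 0,"wx": 0,"wy": 0,"wz": 0,"gripper": 0.15},{"tx": 0,"ty": 0,"tz": 0,"wx": 0,"wy": 0,"wz": 0,"gripper": 0.15},{"tx": 0,"ty": 0,"tz": -1,"wx": 0,"wy": 0,"wz": 0,"gripper": 0.15},{"tx": 0,"ty": 0,"tz": -1,"wx": 0,"wy": 0,"wz": 0,"gripper": 0.15}]' --grip_force 25

```text
time: 9.83
position: [0.5276, -0.2351, -0.0156]
tool_rot: [0.207, 3.135, 0.0]
ft_force: [0.1, -0.4, -0.6]
grip_width: 0.298
grip_force: 24.7
```

jog_arm --increments '[{"tx": 1,"ty": 0,"tz": 0,"wx": 0,"wy": 0,"wz": 0,"gripper": 0.15},{"tx": 2,"ty": 0,"tz": 0,"wx": 0,"wy": 0,"wz": 0,"gripper": 0.15},{"tx": 4,"ty": 0,"tz": 0,"wx": 0,"wy": 0,"wz": 0,"gripper": 0.15},{"tx": 6,"ty": 0,"tz": 0,"wx": 0,"wy": 0,"wz": 0,"gripper": 0.15},{"tx": 8,"ty": 0,"tz": 0,"wx": 0,"wy": 0,"wz": 0,"gripper": 0.15}]'

```text
time: 10.25
position: [0.5194, -0.2341, -0.0157]
tool_rot: [-0.207, -3.135, -0.0]
ft_force: [-0.1, 0.6, -0.6]
grip_width: 0.294
grip_force: 24.7
```

Forces are negligible, so I'll continue the pull.

jog_arm --increments '[{"tx": 4,"ty": 0,"tz": 0,"wx": 0,"wy": 0,"wz": 0,"gripper": 0.15},{"tx": 9,"ty": 0,"tz": 0,"wx": 0,"wy": 0,"wz": 0,"gripper": 0.15},{"tx": 14,"ty": 0,"tz": 0,"wx": 0,"wy": 0,"wz": 0,"gripper": 0.15},{"tx": 19,"ty": 0,"tz": 0,"wx": 0,"wy": 0,"wz": 0,"gripper": 0.15},{"tx": 24,"ty": 0,"tz": 0,"wx": 0,"wy": 0,"wz": 0,"gripper": 0.15}]'

```text
time: 10.67
position: [0.4952, -0.2309, -0.0157]
tool_rot: [-0.207, -3.135, -0.0]
ft_force: [-0.3, 1.0, -1.0]
grip_width: 0.297
grip_force: 24.7
```

jog_arm --increments '[{"tx": 6,"ty": 0,"tz": 0,"wx": 0,"wy": 0,"wz": 0,"gripper": 0.15},{"tx": 12,"ty": 0,"tz": 0,"wx": 0,"wy": 0,"wz": 0,"gripper": 0.15},{"tx": 18,"ty": 0,"tz": 0,"wx": 0,"wy": 0,"wz": 0,"gripper": 0.15},{"tx": 24,"ty": 0,"tz": 0,"wx": 0,"wy": 0,"wz": 0,"gripper": 0.15},{"tx": 30,"ty": 0,"tz": 0,"wx": 0,"wy": 0,"wz": 0,"gripper": 0.15}]'

```text
time: 11.08
position: [0.4655, -0.227, -0.0156]
tool_rot: [0.207, 3.135, 0.0]
ft_force: [-0.1, 0.4, -0.3]
grip_width: 0.298
grip_force: 24.7
```

jog_arm --increments '[{"tx": 6,"ty": 0,"tz": 0,"wx": 0,"wy": 0,"wz": 0,"gripper": 0.15},{"tx": 12,"ty": 0,"tz": 0,"wx": 0,"wy": 0,"wz": 0,"gripper": 0.15},{"tx": 16,"ty": 0,"tz": 0,"wx": 0,"wy": 0,"wz": 0,"gripper": 0.15},{"tx": 18,"ty": 0,"tz": 0,"wx": 0,"wy": 0,"wz": 0,"gripper": 0.15},{"tx": 18,"ty": 0,"tz": 0,"wx": 0,"wy": 0,"wz": 0,"gripper": 0.15}]'

```text
time: 11.5
position: [0.4479, -0.2246, -0.0156]
tool_rot: [0.207, 3.135, 0.001]
ft_force: [0.6, 0.6, 0.2]
grip_width: 0.297
grip_force: 24.7
```

```bash
python3 - <<'E'
from h import *
s=ctrl.get_state(); print(s["position"],s["tool_rot"],s["joint_positions"].round(2),s["grip_width"],s["ft_force"])
d=vision.get_image("side")["color"]; w=vision.get_image("wrist"); np.save("w8.npy",w,allow_pickle=True); w=w["color"]
cv2.imwrite("pics/w8.png",np.hstack([cv2.resize(w[80:350,100:460],(400,300)),cv2.resize(d[150:330,160:400],(400,300))]))
E
```

```text
[ 0.44789719 -0.22463834 -0.01561483] [2.07383610e-01 3.13464603e+00 6.11842736e-04] [-0.19  0.25  0.67  2.05 -0.2   0.9   2.02] 0.2972205508076665 [0.57085986 0.55164237 0.15907948]
```

View pics/w8.png

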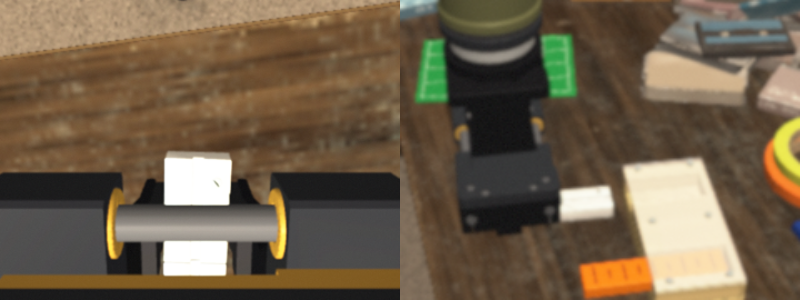

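The block is fully out, gripped level about 80 mm from where it started. The gauge is still in its channel. Next I lift and carry it to the mat.

jog_arm --increments '[{"tx": 0,"ty": 0,"tz": -5,"wx": 0,"wy": 0,"wz": 0,"gripper": 0.15},{"tx": 0,"ty": 0,"tz": -15,"wx": 0,"wy": 0,"wz": 0,"gripper": 0.15},{"tx": 0,"ty": 0,"tz": -25,"wx": 0,"wy": 0,"wz": 0,"gripper": 0.15},{"tx": 0,"ty": 0,"tz": -35,"wx": 0,"wy": 0,"wz": 0,"gripper": 0.15},{"tx": 0,"ty": 0,"tz": -40,"wx": 0,"wy": 0,"wz": 0,"gripper": 0.15}]'

```text
time: 12.02
position: [0.4496, -0.2253, 0.0265]
tool_rot: [0.207, 3.132, -0.001]
ft_force: [1.3, 0.2, -0.4]
grip_width: 0.299
grip_force: 24.7
```

jog_arm --increments '[{"tx": 1,"ty": 10,"tz": 0,"wx": 0,"wy": 0,"wz": 0,"gripper": 0.15},{"tx": 2,"ty": 28,"tz": 0,"wx": 0,"wy": 0,"wz": 0,"gripper": 0.15},{"tx": 4,"ty": 46,"tz": 0,"wx": 0,"wy": 0,"wz": 0,"gripper": 0.15},{"tx": 5,"ty": 64,"tz": 0,"wx": 0,"wy": 0,"wz": 0,"gripper": 0.15},{"tx": 7,"ty": 82,"tz": 0,"wx": 0,"wy": 0,"wz": 0,"gripper": 0.15}]'

```text
time: 12.43
position: [0.4527, -0.1418, 0.0251]
tool_rot: [0.207, 3.133, 0.0]
ft_force: [0.1, 0.3, -0.5]
grip_width: 0.294
grip_force: 24.7
```

jog_arm --increments '[{"tx": 1.5,"ty": 20,"tz": 0,"wx": 0,"wy": 0,"wz": 0,"gripper": 0.15},{"tx": 3,"ty": 40,"tz": 0,"wx": 0,"wy": 0,"wz": 0,"gripper": 0.15},{"tx": 5,"ty": 60,"tz": 0,"wx": 0,"wy": 0,"wz": 0,"gripper": 0.15},{"tx": 6,"ty": 80,"tz": 0,"wx": 0,"wy": 0,"wz": 0,"gripper": 0.15},{"tx": 8,"ty": 100,"tz": 0,"wx": 0,"wy": 0,"wz": 0,"gripper": 0.15}]'

```text
time: 12.85
position: [0.4579, -0.0414, 0.0252]
tool_rot: [0.207, 3.133, 0.001]
ft_force: [-0.1, 0.1, -0.3]
grip_width: 0.298
grip_force: 24.7
```

jog_arm --increments '[{"tx": 2,"ty": 20,"tz": 0,"wx": 0,"wy": 0,"wz": 0.02,"gripper": 0.15},{"tx": 3,"ty": 40,"tz": 0,"wx": 0,"wy": 0,"wz": 0.05,"gripper": 0.15},{"tx": 5,"ty": 58,"tz": 0,"wx": 0,"wy": 0,"wz": 0.08,"gripper": 0.15},{"tx": 6,"ty": 72,"tz": 0,"wx": 0,"wy": 0,"wz": 0.099,"gripper": 0.15},{"tx": 7,"ty": 80,"tz": 0,"wx": 0,"wy": 0,"wz": 0.099,"gripper": 0.15}]'

```text
time: 13.27
position: [0.4614, 0.0399, 0.0251]
tool_rot: [0.359, 3.12, 0.002]
ft_force: [0.2, -0.8, -0.8]
grip_width: 0.297
grip_force: 24.7
```

jog_arm --increments '[{"tx": 0,"ty": 0,"tz": 0,"wx": 0,"wy": 0,"wz": 0,"gripper": 0.15},{"tx": 0,"ty": 0,"tz": 0,"wx": 0,"wy": 0,"wz": 0,"gripper": 0.15},{"tx": 0,"ty": 0,"tz": 0,"wx": 0,"wy": 0,"wz": 0,"gripper": 0.15},{"tx": 0,"ty": 0,"tz": 0,"wx": 0,"wy": 0,"wz": 0,"gripper": 0.15},{"tx": 0,"ty": 0,"tz": 0,"wx": 0,"wy": 0,"wz": 0,"gripper": 0.15}]'

```text
time: 13.68
position: [0.461, 0.0369, 0.0244]
tool_rot: [0.364, 3.12, -0.0]
ft_force: [-0.3, -0.6, -0.4]
grip_width: 0.295
grip_force: 24.7
```

```bash
python3 - <<'E'
from h import *
s=ctrl.get_state(); print(s["position"],s["tool_rot"],s["grip_width"],s["ft_force"])
d=vision.get_image("scene"); w=vision.get_image("wrist"); np.save("w9.npy",[w,d],allow_pickle=True)
cv2.imwrite("pics/w9.png",np.hstack([cv2.resize(w["color"],(440,330)),cv2.resize(d["color"][150:300,120:280],(352,330))]))
E
```

```text
[0.46097799 0.03690257 0.02442251] [ 3.64161314e-01  3.12027650e+00 -8.31993708e-05] 0.29497563129603854 [-0.3160319  -0.6121997  -0.41902996]
```

jog_arm --increments '[{"tx": 0,"ty": 1.5,"tz": 8,"wx": 0,"wy": 0,"wz": 0,"gripper": 0.15},{"tx": 0,"ty": 1.5,"tz": 20,"wx": 0,"wy": 0,"wz": 0,"gripper": 0.15},{"tx": 0,"ty": 1.5,"tz": 32,"wx": 0,"wy": 0,"wz": 0,"gripper": 0.15},{"tx": 0,"ty": 1.5,"tz": 42,"wx": 0,"wy": 0,"wz": 0,"gripper": 0.15},{"tx": 0,"ty": 1.5,"tz": 48,"wx": 0,"wy": 0,"wz": 0,"gripper": 0.15}]'

```text
time: 14.2
position: [0.4603, 0.0391, -0.0252]
tool_rot: [-0.362, -3.119, 0.001]
ft_force: [-0.8, 0.6, 0.4]
grip_width: 0.296
grip_force: 24.7
```

jog_arm --increments '[{"tx": 0,"ty": 0,"tz": 0.5,"wx": 0,"wy": 0,"wz": 0,"gripper": 0.15},{"tx": 0,"ty": 0,"tz": 1,"wx": 0,"wy": 0,"wz": 0,"gripper": 0.15},{"tx": 0,"ty": 0,"tz": 1.5,"wx": 0,"wy": 0,"wz": 0,"gripper": 0.15},{"tx": 0,"ty": 0,"tz": 2,"wx": 0,"wy": 0,"wz": 0,"gripper": 0.15},{"tx": 0,"ty": 0,"tz": 2,"wx": 0,"wy": 0,"wz": 0,"gripper": 0.15}]'

```text
time: 14.62
position: [0.4618, 0.0394, -0.0252]
tool_rot: [0.362, 3.12, 0.001]
ft_force: [-0.4, -1.1, -1.1]
grip_width: 0.301
grip_force: 24.7
```

jog_arm --increments '[{"tx": 0,"ty": 0,"tz": 0.5,"wx": 0,"wy": 0,"wz": 0,"gripper": 0.15},{"tx": 0,"ty": 0,"tz": 1,"wx": 0,"wy": 0,"wz": 0,"gripper": 0.15},{"tx": 0,"ty": 0,"tz": 1.5,"wx": 0,"wy": 0,"wz": 0,"gripper": 0.15},{"tx": 0,"ty": 0,"tz": 2,"wx": 0,"wy": 0,"wz": 0,"gripper": 0.15},{"tx": 0,"ty": 0,"tz": 2,"wx": 0,"wy": 0,"wz": 0,"gripper": 0.15}]'

```text
time: 15.03
position: [0.4612, 0.0394, -0.0277]
tool_rot: [-0.362, -3.121, -0.0]
ft_force: [-0.9, 1.0, 0.0]
grip_width: 0.297
grip_force: 24.7
```

jog_arm --increments '[{"tx": 0,"ty": 0,"tz": 0.5,"wx": 0,"wy": 0,"wz": 0,"gripper": 0.15},{"tx": 0,"ty": 0,"tz": 1,"wx": 0,"wy": 0,"wz": 0,"gripper": 0.15},{"tx": 0,"ty": 0,"tz": 1.5,"wx": 0,"wy": 0,"wz": 0,"gripper": 0.15},{"tx": 0,"ty": 0,"tz": 2,"wx": 0,"wy": 0,"wz": 0,"gripper": 0.15},{"tx": 0,"ty": 0,"tz": 2,"wx": 0,"wy": 0,"wz": 0,"gripper": 0.15}]'

```text
time: 15.45
position: [0.4613, 0.0393, -0.0297]
tool_rot: [0.362, 3.121, 0.0]
ft_force: [-0.5, -0.7, -0.5]
grip_width: 0.299
grip_force: 24.7
```

jog_arm --increments '[{"tx": 0,"ty": 0,"tz": 0.3,"wx": 0,"wy": 0,"wz": 0,"gripper": 0.15},{"tx": 0,"ty": 0,"tz": 0.6,"wx": 0,"wy": 0,"wz": 0,"gripper": 0.15},{"tx": 0,"ty": 0,"tz": 1,"wx": 0,"wy": 0,"wz": 0,"gripper": 0.15},{"tx": 0,"ty": 0,"tz": 1.3,"wx": 0,"wy": 0,"wz": 0,"gripper": 0.15},{"tx": 0,"ty": 0,"tz": 1.3,"wx": 0,"wy": 0,"wz": 0,"gripper": 0.15}]'

```text
time: 15.87
position: [0.4613, 0.0394, -0.0298]
tool_rot: [-0.362, -3.12, -0.001]
ft_force: [-4.4, -0.0, 12.0]
grip_width: 0.297
grip_force: 31.0
```

```bash
python3 - <<'E'
from h import *
s=ctrl.get_state(); print(s["position"],s["ft_force"],s["torque"])
E
```

```text
[ 0.46129182  0.0393748  -0.0298248 ] [-4.35942714 -0.04347843 12.02230425] [-0.20927648  1.07872957  0.00680214]
```

Contact at 12 N. I'll back off 1 mm and release.

jog_arm --increments '[{"tx": 0,"ty": 0,"tz": -1,"wx": 0,"wy": 0,"wz": 0,"gripper": 0.15},{"tx": 0,"ty": 0,"tz": -1,"wx": 0,"wy": 0,"wz": 0,"gripper": 0.3},{"tx": 0,"ty": 0,"tz": -1,"wx": 0,"wy": 0,"wz": 0,"gripper": 0.35},{"tx": 0,"ty": 0,"tz": -1,"wx": 0,"wy": 0,"wz": 0,"gripper": 0.45},{"tx": 0,"ty": 0,"tz": -1,"wx": 0,"wy": 0,"wz": 0,"gripper": 0.5}]'

```text
time: 16.28
position: [0.4618, 0.0398, -0.0297]
tool_rot: [0.361, 3.12, 0.001]
ft_force: [0.9, 1.5, 2.5]
grip_width: 0.423
grip_force: 1.0
```

jog_arm --increments '[{"tx": 0,"ty": 0,"tz": 0,"wx": 0,"wy": 0,"wz": 0,"gripper": 0.55},{"tx": 0,"ty": 0,"tz": -3,"wx": 0,"wy": 0,"wz": 0,"gripper": 0.55},{"tx": 0,"ty": 0,"tz": -12,"wx": 0,"wy": 0,"wz": 0,"gripper": 0.55},{"tx": 0,"ty": 0,"tz": -30,"wx": 0,"wy": 0,"wz": 0,"gripper": 0.55},{"tx": 0,"ty": 0,"tz": -50,"wx": 0,"wy": 0,"wz": 0,"gripper": 0.55}]'

```text
time: 16.7
position: [0.4599, 0.0385, 0.0201]
tool_rot: [-0.362, -3.118, 0.003]
ft_force: [0.5, 0.3, -0.3]
grip_width: 0.548
grip_force: 0.0
```

jog_arm --increments '[{"tx": 0,"ty": 0,"tz": -20,"wx": 0,"wy": 0,"wz": 0,"gripper": 0.55},{"tx": 0,"ty": -20,"tz": -50,"wx": 0,"wy": 0,"wz": 0,"gripper": 0.55},{"tx": 0,"ty": -60,"tz": -80,"wx": 0,"wy": 0,"wz": 0,"gripper": 0.55},{"tx": 0,"ty": -100,"tz": -100,"wx": 0,"wy": 0,"wz": 0,"gripper": 0.55},{"tx": 0,"ty": -140,"tz": -110,"wx": 0,"wy": 0,"wz": 0,"gripper": 0.55}]'

```text
time: 17.12
position: [0.4321, -0.0883, 0.1298]
tool_rot: [0.359, 3.118, 0.001]
ft_force: [1.7, -0.4, 0.3]
grip_width: 0.548
grip_force: 0.0
```

```bash
python3 - <<'E'
from h import *
s=ctrl.get_state(); print(s["position"],s["grip_width"],s["ft_force"])
for c,b in (("scene",(150,204,240,275)),("side",(172,170,266,210))):
    d=vision.get_image(c); r=vision.spot_in(c,"splicing_block"); print(c,[(np.round(q["bbox"]).tolist(),round(q["conf"],2)) for q in r], [np.round(q["bbox"]).tolist() for q in vision.spot_in(c,"gauge")[:1]])
    h=cv2.cvtColor(d["color"],cv2.COLOR_BGR2HSV)
    if r and r[0]["conf"]>.3:
        print(rect(d,cv2.inRange(h,(0,0,150),(180,70,255)),.016,r[0]["bbox"]))
    print("mat",rect(d,cv2.inRange(h,(45,120,60),(75,255,255)),.004,b))
    cv2.imwrite(f"pics/f_{c}.png",d["color"])
a=cv2.imread("pics/f_scene.png")[160:310,120:320]; b=cv2.imread("pics/f_side.png")[140:350,130:410]
cv2.imwrite("pics/f.png",np.hstack([cv2.resize(a,(400,300)),cv2.resize(b,(400,300))]))
E
```

```text
[ 0.43214621 -0.08829088  0.12977657] 0.5475024546361583 [ 1.71864892 -0.4022846   0.2661168 ]
scene [] [[365.0, 226.0, 378.0, 255.0]]
mat (array([494. ,  31.1]), array([120.5, 171.3]), 76.7)
side [([187.0, 182.0, 253.0, 196.0], 0.61)] [[268.0, 303.0, 313.0, 332.0]]
(array([491. ,  22.2]), array([ 47.2, 115.5]), 75.2)
mat (array([493.4,  30.3]), array([127.7, 171.4]), 76.7)
```

View pics/f.png

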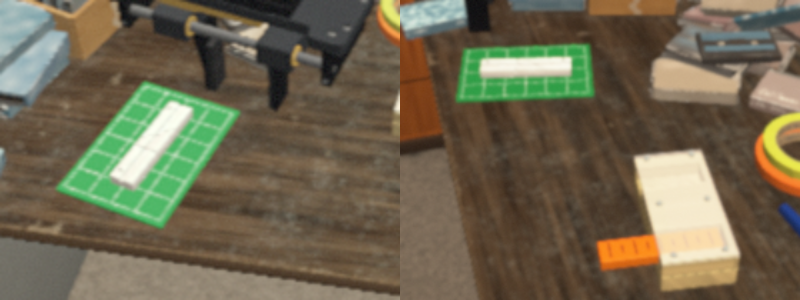

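The block lies flat in the middle of the mat, parallel to its long sides. The gauge is where it was (side bbox unchanged) and the gripper is clear, so I'm handing the job in.

```bash
python3 -c "
from bench import ctrl
print(ctrl.close_job())"
```

```text
the job is handed in; nothing more can be done
None
```

I drew the splicing block straight out of its channel, laid it flat in the middle of the mat parallel to its long sides and let go, with the gauge bar still in place; the job is handed in, but no verdict came back.

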